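Turn the brush round in its pipe holster

TASK

Two sloping pipe holsters on the bench each hold a round brush. One brush was put away the wrong way, bristles down in the pipe: pull it out, turn it end for end and put it back in the same pipe, handle first and all the way in, so that the bristles stick out. Leave the other brush, which is already right, as it is.

Things in the scene. Friction and masses are not known exactly. Their poses are not given: they have to be found in the camera images.
- brush_mid (a point): The brush stored bristles-down: 240 mm long, 120 g; round wooden handle 24 mm across, 150 mm long; steel ferrule 29 mm across, 28 mm long; stiff dark bristle head up to 37 mm across, 62 mm long. The point is on its axis half-way along, on the handle, near its centre of mass; about 45 mm outside the pipe's mouth when fully in, either way round. x runs from butt to bristle tips.
- brush_butt (a point): Centre of the end face of that brush's handle, 120 mm from brush_mid; same axes.
- holster_mouth (a point): Centre of the mouth of the white pipe that holds this brush, 94 mm above the bench. Pipe 46 mm inside, 54 mm outside, 75 mm deep, closed below, fixed on a plywood foot 130 x 90 mm, sloping up 36 degrees from level, mouth facing the robot, up to 20 degrees to either side. Axes: x level, away from the mouth; z up. A brush left in it sags up to 20 degrees below this slope.
- holster_floor (a point): Centre of the pipe's inner floor, on its axis, 75 mm below the mouth along the slope; same axes. The line from here to holster_mouth is the pipe's axis.
- spare_mid (a point): Half-way point of the other brush, of the same make, in a second pipe of the same kind, at least 220 mm to the left or right of the first; already the right way round (handle in the pipe, bristles out). To be left alone. x runs from its butt to its bristle tips.

How it is judged:
At the end, for the whole second after the job is handed in: The brush rests handle-down in the pipe it came from: the centre of its butt within 32 mm of the centre of the pipe's inner floor and its mid-point within 85 mm of the mouth, bristles outside; it is released and still (under 20 mm/s); the other brush lies within 30 mm of where it was (distance between brush_butt and holster_floor below 0.032 m and distance between brush_mid and holster_mouth below 0.085 m and distance of spare_mid from where it was at the start of the episode below 0.03 m and linear speed of brush below 0.02 m/s); the robot touches nothing.
It fails at once if the other brush is disturbed (moved more than 30 mm) (distance of spare_mid from where it was at the start of the episode above 0.03 m).
It also fails if it takes over 40 s, if anything falls off the work surface, if the arm or the gripper's body presses on something with over 40 N, if the wrist force passes 120 N, or if a joint passes its speed limit or range.

ROBOT

A 6-joint arm with a two-finger parallel gripper is mounted at the origin on the work surface. World frame = base frame: x ahead of the robot, y to its left, z up, the work surface at z = 0. Lengths are in m, angles in rad, forces in N, time in s.
With the tool pointing down it reaches from about 0.4 to 0.825 m from the base axis. Payload 7 kg.
Tool frame: the origin (TCP) lies on the mounting face of the last link; the fingertips stand arm.tcp_to_tips ahead of it and the grasp point (between the pads) lies 159 mm ahead of it (arm.tcp_to_tips is the distance from the TCP to the fingertips, in m); z points along the fingers, y is the direction in which the jaws open and shut (so a half turn about z gives the same grasp; the last joint's range is limited). The gripper opens to 88 mm and grips with 3 to 60 N. Pads are 19 mm wide; open, the fingers measure 130 mm over their backs; the gripper's body (78 mm by 193 mm) begins 47 mm behind the grasp point.
Start: joints at [1.565, 0.359, 0.012, 0, -1.224, -0.288], TCP at [0.195, 0.646, 0.405] pointing down, gripper open.
Joint ranges: [-3.07, 3.07], [-1.43, 2.12], [-1.02, 1.25], [-3.03, 1.67], [-3.05, -0], [-3.03, 3.03]. Speed limits (rad/s): [2.39, 2.39, 3.01, 3.14, 3.14, 3.14].

INTERFACE

Orientations are given as [roll, pitch, yaw] about the fixed x, y, z axes, in that order (R = Rz(yaw) Ry(pitch) Rx(roll)).
In Python, from station import arm, cams, job_done, finder gives the robot as it stands.
- The arm moves only by the tool play_rows, never from a script. Its argument "targets" is a list that holds one entry, the list of rows, each a list of 4 numbers: the shift along the tool's x, y, z in m, then the turn about the tool's z in degrees. A call has 1 to 5 rows; each row is the pose to reach, as a shift and turn from the pose commanded when the call began, along the tool's axes at that moment; what a row does not reach only later rows make up. A row lasts 1/8 s, in which the tool goes at most 62.5 mm and 10.7 degrees, less where a joint would pass 70% of its speed; a pose out of reach is approached as far as the arm can. A call with a gripper value outside its range is refused whole. "grip" is the closure in counts, from 0 (fully open) to 255 (shut), set as the call begins (left out, the last holds). The fingers move at their own pace and stop on an object; "newtons" is the grip in N (left out, the last holds). Time passes only in rows, so rows that repeat a pose let the fingers close. It gives the time, the measured TCP pose, the force and the opening at its end, in the units of the state.
- arm.get_state(): the state, without advancing time (a new reading comes with each control period).
- cams.grab_frame(name): name is "scene" or "side" or "wrist"; returns (picture, depth): 400x640x3 uint8, red, green, blue; 400x640 float32, m along the optical axis (not along the pixel's ray), 0 where there is no reading.
- cams.camera_params(name): a dict with "intrinsics" (3x3 intrinsics, pixels), "position" and "attitude" of the camera in the world. Camera axes: x right, y down, z forward; pixel columns grow to the right and rows downward; lengths in m; the calibration is good to about 2 mm. A picture is of the moment at which its call begins: read the wrist's pose just before it. camera_params takes no time and is no camera call; for the wrist camera it gives the pose at the moment of the call.
- job_done(): hands the job in, once; it reports no verdict.
Trained networks look in the newest picture that a camera, given by its name, has taken for a name from the list of things; names that differ only in an ending like _2 or _b are one class to them, and where a whole thing is asked for, a point or a joint stands for the part that bears it (a point fixed in the world has none). Each returns a list of dicts, best first, with "score" (0 to 1); they miss things now and then, are a little off and sometimes report something else, mostly with a low value. They report only what shows in the picture. A call takes as long as a camera call.
- finder.find_in(camera, query): "xyz" ([x, y, z] in m, in world coordinates, good to about 4 mm: the middle of the surface that is visible of it).
- finder.masks_of(camera, query): "mask" (400x640 bool, what is visible of it).
The state is a dict: "t": time; "q": joint angles; "qd": joint speeds; "joint_efforts": joint torques, N m; "eef_pos": TCP position; "ee_rot": TCP orientation; "force": force on the tool from outside, world axes, zero at the start; "moment": the same for the moment, N m; "width": finger opening in m.
Only numpy, scipy, OpenCV 4.12 (cv2) and the standard library are available. Lean on these libraries where they do the work, as an engineer would, in place of code of your own. Each camera call takes 0.05 s, during which the arm holds its last target. There are 200 camera calls.

## Working session

There is one attempt and no reset: what is moved stays moved. The work goes in short steps, Python scripts to look and compute and a tool call to move; the robot and the scene stay as the last step left them, time stands still between calls to the robot, and variables do not carry over. Pictures are saved under pics/ and viewed, about 8 in all and at most 12, crops included, and the job is handed in when it is done.

Besides the shell and the picture viewer there is one more tool, called after "Request:" as name([rows], argument=value, ...), one row to a line, values as JSON. play_rows: Moves the arm, as the interface text tells. Its arguments: {"type":"object","properties":{"targets":{"type":"array","items":{"type":"array","items":{"type":"array","items":{"type":"number"}}}},"grip":{"type":"number"},"newtons":{"type":"number"}},"required":["targets"]}

```bash
ls; mkdir -p pics; python3 - <<'E'
from station import arm,cams,finder
import cv2,numpy as np
s=arm.get_state();print({k:np.round(v,3).tolist() for k,v in s.items()},arm.tcp_to_tips)
ims=[]
for c in("scene","side"):
    im,d=cams.grab_frame(c);cv2.imwrite(f"pics/{c}0.png",im[:,:,::-1]);np.savez(f"pics/{c}0.npz",im=im,d=d)
    for q in("brush_mid","brush_butt","holster_mouth","spare_mid"):
        print(c,q,[(np.round(r["xyz"],3).tolist(),round(r["score"],2)) for r in finder.find_in(c,q)[:3]])
    p=cams.camera_params(c);print({k:np.round(v,3).tolist() for k,v in p.items()})
E
```

```text
pics
{'t': 0.0, 'q': [1.565, 0.359, 0.011, -0.0, -1.224, -0.288], 'qd': [0.0, -0.001, -0.002, 0.002, -0.001, -0.0], 'joint_efforts': [0.001, -58.271, 29.306, 6.997, 0.007, -0.0], 'eef_pos': [0.195, 0.646, 0.404], 'ee_rot': [3.14, -0.0, -0.294], 'force': [0.777, -0.005, -0.634], 'moment': [-0.03, -0.013, -0.001], 'width': 0.087} 0.1781
scene brush_mid [([0.508, 0.147, 0.127], 0.8)]
scene brush_butt [([0.514, 0.146, 0.128], 0.71)]
scene holster_mouth [([0.625, 0.162, 0.014], 0.75)]
scene spare_mid [([0.534, -0.124, 0.12], 0.71)]
{'intrinsics': [[400.701, 0.0, 321.434], [0.0, 400.701, 193.012], [0.0, 0.0, 1.0]], 'position': [0.817, 0.39, 0.714], 'attitude': [-2.422, -0.011, 2.552]}
side brush_mid [([0.502, 0.148, 0.132], 0.73)]
side brush_butt [([0.502, 0.15, 0.134], 0.67)]
side holster_mouth [([0.595, 0.164, 0.015], 0.91)]
side spare_mid [([0.517, -0.125, 0.124], 0.96)]
{'intrinsics': [[433.521, 0.0, 319.252], [0.0, 433.521, 200.34], [0.0, 0.0, 1.0]], 'position': [0.261, 0.378, 0.64], 'attitude': [-2.341, -0.009, -2.526]}
```

View pics/scene0.png

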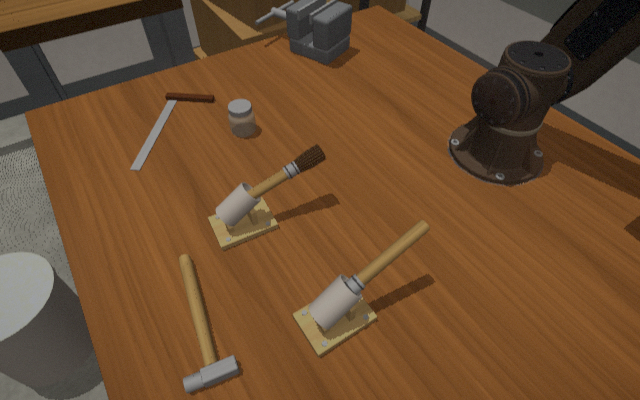

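View pics/side0.png

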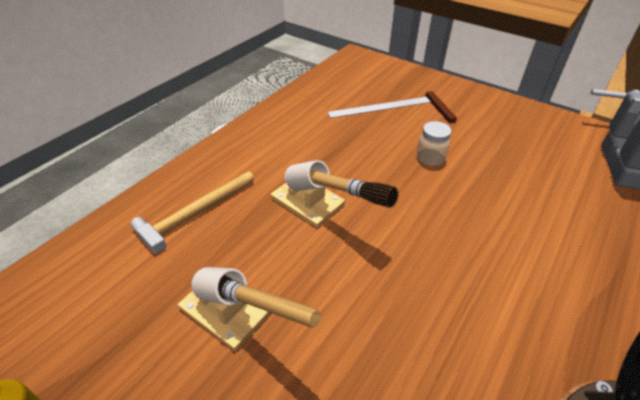

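The scene view shows the brush to turn with its bare handle sticking out, from about (358,283) to (425,228). The spare is at (240,205)–(322,152), bristles out. The side view agrees, with the wrong brush's handle at (235,290)–(318,318). Next I fit the handle and the pipe.

```bash
cat > h.py <<'E'
from station import arm,cams,finder
import cv2,numpy as np
from scipy.spatial.transform import Rotation as R
from scipy.optimize import least_squares
def cloud(c,d):
    p=cams.camera_params(c);K=np.array(p["intrinsics"]);v,u=np.mgrid[:400,:640]
    P=np.stack([(u-K[0,2])*d/K[0,0],(v-K[1,2])*d/K[1,1],d],-1)
    return P@R.from_euler("xyz",p["attitude"]).as_matrix().T+np.array(p["position"])
def grab(c):
    im,d=cams.grab_frame(c);return im,d,cloud(c,d)
def mask(c,q):
    r=finder.masks_of(c,q);return (r[0]["mask"],r[0]["score"]) if r else (np.zeros((400,640),bool),0)
def cylfit(P,r,p0,u0):
    # axis point (x,y,z) with free yaw/pitch, known radius
    u0=np.array(u0)/np.linalg.norm(u0)
    yaw,pit=np.arctan2(u0[1],u0[0]),np.arcsin(u0[2])
    U=lambda a,b:np.array([np.cos(a)*np.cos(b),np.sin(a)*np.cos(b),np.sin(b)])
    B=np.linalg.svd(u0[None])[2][1:]
    f=lambda x:np.linalg.norm(np.cross(P-(p0+x[:2]@B),U(x[2],x[3])),axis=1)-r
    s=least_squares(f,[0,0,yaw,pit],loss="soft_l1",f_scale=.002)
    return p0+s.x[:2]@B,U(s.x[2],s.x[3]),np.sqrt(np.mean(s.fun**2))
E
cat > m1.py <<'E'
from h import *
H=[];W=[]
for c in("scene","side"):
    im,d,P=grab(c);m,sc=mask(c,"brush_mid");m2,s2=mask(c,"holster_mouth")
    m=cv2.erode(m.astype(np.uint8),np.ones((3,3)))>0
    hsv=cv2.cvtColor(im,cv2.COLOR_RGB2HSV)
    X=P[m&(d>0)];S=hsv[m&(d>0)][:,1];X1=X[S>90];H.append(X1)
    near=(np.hypot(P[...,0]-.57,P[...,1]-.155)<.1)&(P[...,2]>.03)&(P[...,2]<.125)&(hsv[...,1]<60)&(hsv[...,2]>110)
    near=cv2.erode(near.astype(np.uint8),np.ones((3,3)))>0
    W.append(P[near]);print(c,sc,s2,m.sum(),len(X1),near.sum(),m2.sum(),X1.min(0).round(3),X1.max(0).round(3),P[near].min(0).round(3),P[near].max(0).round(3))
for A in(H[0],H[1],np.vstack(H)):
    p,u,e=cylfit(A,.012,A.mean(0),[-1,0,.4])
    t=(A-p)@u
    print("handle",p.round(4),u.round(3),"slope",np.degrees(np.arcsin(u[2])).round(1),"rms",e.round(4),"butt",(p+u*np.percentile(t,99.5)).round(4),"len",np.ptp(t).round(3))
sl=np.radians(36)
for A in(W[0],W[1],np.vstack(W)):
    def f(x):
        u=np.array([np.cos(x[2])*np.cos(sl),np.sin(x[2])*np.cos(sl),np.sin(sl)])
        return np.linalg.norm(np.cross(A-np.array([x[0],x[1],.094]),u),axis=1)-.027
    s=least_squares(f,[.54,.15,np.pi],loss="soft_l1",f_scale=.002)
    u=np.array([np.cos(s.x[2])*np.cos(sl),np.sin(s.x[2])*np.cos(sl),np.sin(sl)])
    t=(A-[s.x[0],s.x[1],.094])@u
    print("pipe mouth",s.x.round(4),"rms",np.sqrt(np.mean(f(s.x)**2)).round(4),"t",np.percentile(t,[1,50,99]).round(3),"floor",(np.array([s.x[0],s.x[1],.094])-.075*u).round(4))
print(arm.get_state()["t"])
E
python3 m1.py
```

```text
scene 0.9 0.87 1092 907 1099 3645 [0.435 0.138 0.097] [0.569 0.158 0.168] [0.578 0.125 0.06 ] [0.661 0.168 0.114]
side 0.71 0.82 1770 1440 918 3758 [0.422 0.132 0.085] [0.606 0.158 0.17 ] [0.564 0.12  0.056] [0.655 0.171 0.117]
handle [0.4978 0.1452 0.1241] [-0.903  0.009  0.43 ] slope 25.4 rms 0.0011 butt [0.4315 0.1459 0.1557] len 0.147
handle [0.4854 0.1449 0.131 ] [-0.906  0.011  0.423] slope 25.0 rms 0.0019 butt [0.4242 0.1456 0.1596] len 0.196
handle [0.4902 0.1449 0.1283] [-0.904  0.01   0.427] slope 25.3 rms 0.0017 butt [0.4244 0.1457 0.1594] len 0.196
pipe mouth [0.5811 0.1443 3.1359] rms 0.0043 t [-0.079 -0.04   0.004] floor [0.6418 0.144  0.0499]
pipe mouth [0.58   0.1442 3.1404] rms 0.007 t [-0.072 -0.02   0.016] floor [0.6407 0.1442 0.0499]
pipe mouth [0.6559 0.1658 3.3617] rms 0.0107 t [-0.014  0.032  0.077] floor [0.7152 0.1791 0.0499]
0.8
```

Request:
play_rows([
  [[0.226,0.194,0,0],[0.226,0.194,0,0],[0.226,0.194,0,0],[0.226,0.194,0,0],[0.226,0.194,0,0]],
], grip=0, newtons=30)

```text
t: 1.42
eef_pos: [0.3564, 0.3927, 0.4051]
ee_rot: [-3.141, -0.0, -0.294]
force: [0.7, -0.2, -0.5]
width: 0.0874
```

Request:
play_rows([
  [[0.226,0.193,0,-8],[0.226,0.193,0,-16.2],[0.226,0.193,0,-16.2],[0.226,0.193,0,-16.2],[0.226,0.193,0,-16.2]],
])

```text
t: 2.05
eef_pos: [0.5169, 0.1425, 0.405]
ee_rot: [-3.141, -0.001, -0.012]
force: [1.6, 0.8, -0.1]
width: 0.0873
```

```bash
cat >> h.py <<'E'
def go(xyz,yaw=None,zoff=0.159):
    """shift/turn in tool axes taking the grasp point to xyz with tool-x yaw"""
    s=arm.get_state();Rm=R.from_euler("xyz",s["ee_rot"]).as_matrix()
    g=np.array(s["eef_pos"])+Rm[:,2]*zoff
    cy=np.arctan2(Rm[1,0],Rm[0,0]);t=0 if yaw is None else -np.degrees((yaw-cy+np.pi)%(2*np.pi)-np.pi)
    print("t",round(s["t"],2),"grasp",g.round(4),"yaw",cy.round(3),"w",round(s["width"],4),"F",np.round(s["force"],1),"q6",round(s["q"][5],2),"-> shift",(Rm.T@(np.array(xyz)-g)).round(4),"turn",round(t,1))
E
python3 -c "
from h import *
go([.515,.1445,.1167],-.011)"
```

```text
t 2.05 grasp [0.517  0.1426 0.246 ] yaw -0.012 w 0.0873 F [ 1.6  0.8 -0.1] q6 0.92 -> shift [-0.0021 -0.0019  0.1293] turn -0.1
```

Request:
play_rows([
  [[-0.002,-0.002,0.06,0],[-0.002,-0.002,0.1,0],[-0.002,-0.002,0.129,0],[-0.002,-0.002,0.129,0]],
])

```text
t: 2.55
eef_pos: [0.5135, 0.1463, 0.2739]
ee_rot: [3.139, 0.004, -0.011]
force: [0.2, -0.5, 0.2]
width: 0.0875
```

Request:
play_rows([
  [[0,0,0,0],[0,0,0,0],[0,0,0,0],[0,0,0,0],[0,0,0,0]],
], grip=255, newtons=30)

```text
t: 3.18
eef_pos: [0.5141, 0.1468, 0.2759]
ee_rot: [-3.141, -0.0, -0.011]
force: [1.2, -0.2, -0.0]
width: 0.0433
```

Request:
play_rows([
  [[0,0,0,0],[0,0,0,0],[0,0,0,0],[0,0,0,0]],
])

```text
t: 3.68
eef_pos: [0.5141, 0.1467, 0.2756]
ee_rot: [3.141, 0.0, -0.011]
force: [-0.1, -1.2, 0.6]
width: 0.0232
```

Request:
play_rows([
  [[-0.015,0,-0.009,0],[-0.035,0,-0.021,0],[-0.055,0,-0.033,0],[-0.075,0,-0.045,0],[-0.09,0,-0.056,0]],
])

```text
t: 4.3
eef_pos: [0.4224, 0.1474, 0.3323]
ee_rot: [-3.141, 0.0, -0.011]
force: [0.3, 0.4, -1.3]
width: 0.0226
```

Request:
play_rows([
  [[-0.002,0,-0.03,0],[-0.002,0,-0.07,0],[-0.002,0,-0.07,0]],
])

```text
t: 4.68
eef_pos: [0.4219, 0.148, 0.4049]
ee_rot: [-3.137, -0.005, -0.01]
force: [0.3, -0.1, -2.1]
width: 0.0231
```

```bash
cat > m2.py <<'E'
import sys
from h import *
go([.515,.33,.12],-.011)
n=sys.argv[1]
for c in("scene","side"):
    im,d,P=grab(c);cv2.imwrite(f"pics/{c}{n}.png",im[:,:,::-1])
    m,sc=mask(c,"brush_mid")
    if not m.sum():print(c,"none");continue
    m=cv2.erode(m.astype(np.uint8),np.ones((3,3)))>0
    X=P[m&(d>0)];S=cv2.cvtColor(im,cv2.COLOR_RGB2HSV)[m&(d>0)]
    w=np.linalg.svd(X-np.median(X,0),full_matrices=False)[2][0];t=(X-np.median(X,0))@w
    a=X[t<np.percentile(t,3)];b=X[t>np.percentile(t,97)]
    print(c,round(sc,2),len(X),"ends",a.mean(0).round(3),b.mean(0).round(3),"dir",w.round(3),"slope",np.degrees(np.arcsin(w[2])).round(1))
E
python3 m2.py 1
```

```text
t 4.67 grasp [0.4226 0.1487 0.2459] yaw -0.01 w 0.0231 F [ 0.3 -0.1 -2.1] q6 0.78 -> shift [ 0.0899 -0.1817  0.127 ] turn 0.0
scene 0.92 1439 ends [0.434 0.152 0.253] [0.556 0.152 0.199] dir [ 0.921  0.006 -0.389] slope -22.9
side 0.68 188 ends [0.551 0.155 0.197] [0.517 0.144 0.216] dir [-0.883 -0.159  0.442] slope 26.3
```

View pics/scene1.png

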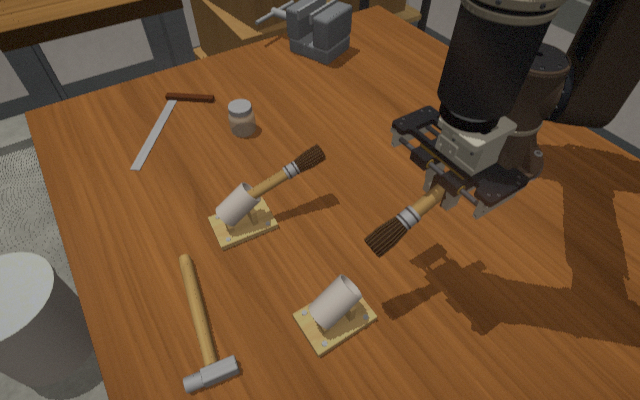

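The brush is out of the pipe and held at mid-handle, bristles at about (390,237), and the pipe is empty. Next I lay it flat in the free area on the left so I can regrasp it near the ferrule.

Request:
play_rows([
  [[0.03,-0.06,0,0],[0.05,-0.12,0,0],[0.06,-0.18,0.04,0],[0.06,-0.18,0.1,0],[0.06,-0.18,0.15,0]],
])

```text
t: 5.5
eef_pos: [0.4835, 0.3277, 0.2482]
ee_rot: [3.14, 0.002, -0.01]
force: [1.6, -0.4, -1.6]
width: 0.0236
```

Request:
play_rows([
  [[0,0,0.01,0],[0,0,0.018,0],[0,0,0.018,0],[0,0,0.018,0]],
], newtons=5)

```text
t: 6.0
eef_pos: [0.4845, 0.3274, 0.2356]
ee_rot: [-3.139, -0.002, -0.011]
force: [0.2, 0.4, -1.2]
width: 0.0235
```

```bash
python3 m2.py 2; python3 -c "
from h import *
print(np.round(arm.get_state()['q'],3))"
```

```text
t 6.0 grasp [0.4849 0.3278 0.0766] yaw -0.011 w 0.0235 F [ 0.2  0.4 -1.2] q6 0.63 -> shift [ 0.0302 -0.0026 -0.0433] turn -0.0
scene 0.87 1380 ends [0.495 0.329 0.083] [0.613 0.316 0.03 ] dir [ 0.92  -0.056 -0.387] slope -22.8
side none
[ 0.929  0.375 -0.399  0.    -0.795  0.631]
```

Request:
play_rows([
  [[0,0,0.01,0],[0,0,0.02,0],[0,0,0.03,0],[0,0,0.04,0],[0,0,0.051,0]],
])

```text
t: 6.82
eef_pos: [0.4841, 0.3271, 0.1818]
ee_rot: [3.141, 0.0, -0.011]
force: [-0.3, -0.9, -0.2]
width: 0.0238
```

Request:
play_rows([
  [[0,0,0,0],[0,0,0,0]],
])

```text
t: 7.08
eef_pos: [0.4842, 0.3272, 0.1827]
ee_rot: [3.141, -0.0, -0.011]
force: [-0.6, 0.2, -1.0]
width: 0.0239
```

```bash
python3 m2.py 3
```

```text
t 7.08 grasp [0.4842 0.3271 0.0237] yaw -0.011 w 0.0239 F [-0.6  0.2 -1. ] q6 0.63 -> shift [ 0.0308 -0.0032 -0.0963] turn -0.0
scene 0.74 1036 ends [0.5   0.331 0.033] [0.618 0.314 0.031] dir [ 0.996 -0.091  0.014] slope 0.8
side none
```

View pics/scene3.png

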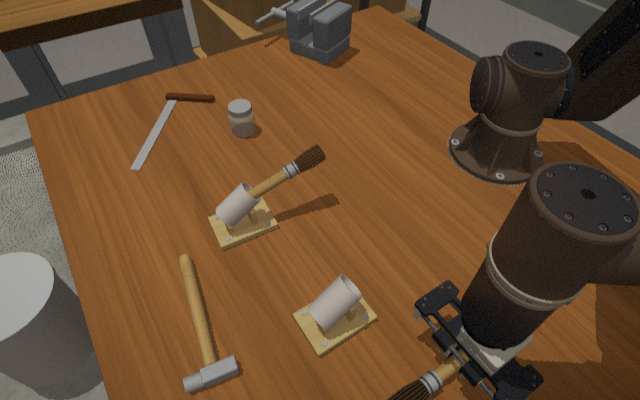

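Request:
play_rows([
  [[0,0,0,0],[0,0,0,0],[0,0,0,0],[0,0,0,0]],
], grip=125)

```text
t: 7.78
eef_pos: [0.4841, 0.3271, 0.1827]
ee_rot: [-3.142, -0.0, -0.011]
force: [0.3, -0.3, -1.0]
width: 0.0445
```

Request:
play_rows([
  [[0.02,0,0,0],[0.045,0,0,0],[0.06,0,0,0],[0.06,0,0,0]],
])

```text
t: 8.28
eef_pos: [0.5447, 0.3262, 0.1823]
ee_rot: [3.141, 0.0, -0.012]
force: [-0.8, 0.2, -0.2]
width: 0.045
```

Request:
play_rows([
  [[0,0,0,0],[0,0,0,0],[0,0,0,0],[0,0,0,0]],
], grip=255, newtons=3)

```text
t: 8.78
eef_pos: [0.5437, 0.3265, 0.1827]
ee_rot: [3.142, 0.0, -0.011]
force: [-0.5, -0.3, 0.4]
width: 0.029
```

```bash
python3 m2.py 4
```

```text
t 8.78 grasp [0.5437 0.3265 0.0237] yaw -0.011 w 0.029 F [-0.5 -0.3  0.4] q6 0.71 -> shift [-0.0288 -0.0032 -0.0963] turn 0.0
scene 0.84 551 ends [0.547 0.33  0.029] [0.62  0.313 0.03 ] dir [ 0.964 -0.248  0.094] slope 5.4
side none
```

Request:
play_rows([
  [[0,0,-0.02,0],[0,0,-0.04,0],[0,0,-0.06,0],[0,0,-0.08,0],[0,0,-0.08,0]],
])

```text
t: 9.6
eef_pos: [0.5445, 0.3268, 0.2642]
ee_rot: [-3.139, -0.002, -0.011]
force: [0.5, -1.1, -1.8]
width: 0.0286
```

```bash
python3 m2.py 5; python3 -c "
import cv2
a=cv2.imread('pics/scene5.png');cv2.imwrite('pics/c5.png',cv2.resize(a[200:,340:],None,fx=2,fy=2))"
```

```text
t 9.6 grasp [0.5449 0.3272 0.1052] yaw -0.011 w 0.0286 F [ 0.5 -1.1 -1.8] q6 0.71 -> shift [-0.0299 -0.0026 -0.0149] turn 0.0
scene 0.6 1015 ends [0.546 0.327 0.106] [0.621 0.328 0.135] dir [ 0.924 -0.021  0.381] slope 22.4
side none
```

View pics/c5.png

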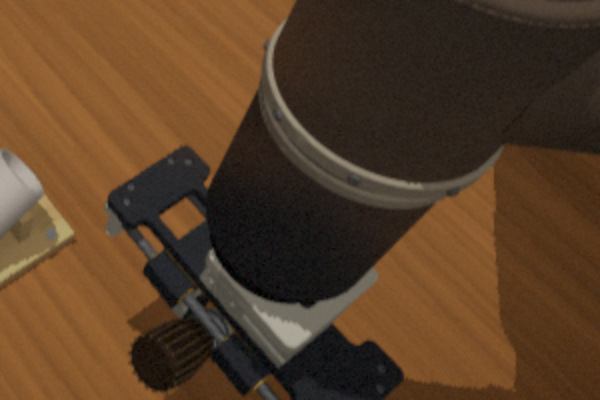

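The bristles now point up and away, at about (165,345) in the crop, with the butt down towards the robot. I'll tighten the grip, lift and turn half a turn.

Request:
play_rows([
  [[0,0,0,0],[0,0,0,0],[0,0,-0.04,0],[0,0,-0.09,0],[0,0,-0.14,0]],
], newtons=40)

```text
t: 10.42
eef_pos: [0.5439, 0.3263, 0.4037]
ee_rot: [3.141, 0.001, -0.011]
force: [1.6, 0.7, -1.3]
width: 0.0277
```

Request:
play_rows([
  [[0,0,0,10],[0,0,0,20],[0,0,0,30],[0,0,0,40],[0,0,0,50]],
])

```text
t: 11.05
eef_pos: [0.544, 0.3264, 0.4022]
ee_rot: [3.141, 0.0, -0.889]
force: [-0.2, 0.3, -1.7]
width: 0.0282
```

Request:
play_rows([
  [[0,0,0,10],[0,0,0,20],[0,0,0,30],[0,0,0,40],[0,0,0,50]],
])

```text
t: 11.68
eef_pos: [0.544, 0.3264, 0.4022]
ee_rot: [3.141, -0.001, -1.762]
force: [-0.2, 0.6, -1.4]
width: 0.0278
```

Request:
play_rows([
  [[0,0,0,10],[0,0,0,20],[0,0,0,30],[0,0,0,40],[0,0,0,50]],
])

```text
t: 12.3
eef_pos: [0.544, 0.3264, 0.4022]
ee_rot: [-3.141, -0.001, -2.635]
force: [-0.2, -0.3, -1.8]
width: 0.0281
```

Request:
play_rows([
  [[0,0,0,10],[0,0,0,20],[0,0,0,29.5],[0,0,0,29.5]],
])

```text
t: 12.8
eef_pos: [0.544, 0.3264, 0.4022]
ee_rot: [-3.141, -0.001, 3.14]
force: [-0.8, 0.2, -1.5]
width: 0.0279
```

```bash
sed -i 's/go(\[.515.*/go([.42,.1444,.245],3.138)/' m2.py; python3 m2.py 6
```

```text
t 12.8 grasp [0.5439 0.3263 0.2432] yaw 3.14 w 0.0279 F [-0.8  0.2 -1.5] q6 -2.42 -> shift [ 0.1236 -0.1821 -0.0016] turn 0.1
scene 0.55 2081 ends [0.535 0.325 0.254] [0.665 0.322 0.164] dir [ 0.824 -0.005 -0.566] slope -34.5
side 0.57 2613 ends [0.598 0.326 0.21 ] [0.466 0.327 0.274] dir [-0.894 -0.001  0.448] slope 26.6
```

View pics/scene6.png

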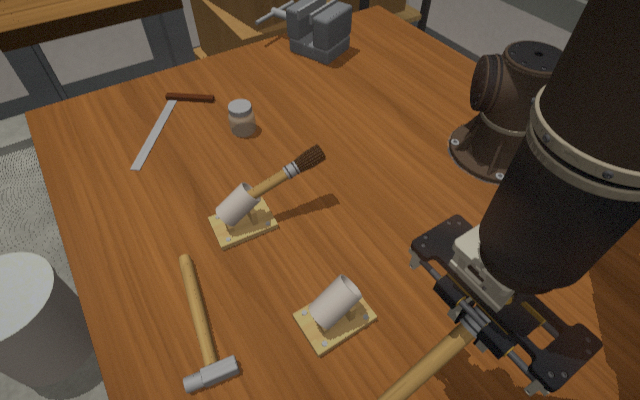

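Request:
play_rows([
  [[0.05,-0.03,0,0],[0.1,-0.07,0,0],[0.144,-0.12,0,0],[0.144,-0.17,0,0],[0.144,-0.182,0,0]],
])

```text
t: 13.62
eef_pos: [0.3984, 0.1424, 0.4033]
ee_rot: [3.14, 0.001, 3.14]
force: [0.7, -0.0, -1.6]
width: 0.028
```

Request:
play_rows([
  [[0,0,0,0]],
])

```text
t: 13.75
eef_pos: [0.3997, 0.1443, 0.4032]
ee_rot: [3.141, 0.001, 3.139]
force: [1.2, 0.4, -1.4]
width: 0.028
```

```bash
cat > m3.py <<'E'
from h import *
go([.40,.1444,.245],3.138)
H=[];W=[]
for c in("scene","side"):
    im,d,P=grab(c);cv2.imwrite(f"pics/{c}7.png",im[:,:,::-1]);m,sc=mask(c,"brush_mid")
    hsv=cv2.cvtColor(im,cv2.COLOR_RGB2HSV)
    m=(cv2.erode(m.astype(np.uint8),np.ones((3,3)))>0)&(d>0)&(hsv[...,1]>90)&(P[...,0]>.42)
    H.append(P[m])
    near=(np.hypot(P[...,0]-.61,P[...,1]-.145)<.09)&(P[...,2]>.06)&(P[...,2]<.125)&(hsv[...,1]<60)&(hsv[...,2]>110)&(d>0)
    W.append(P[cv2.erode(near.astype(np.uint8),np.ones((3,3)))>0]);print(c,round(sc,2),m.sum(),len(W[-1]))
for A in H+[np.vstack(H)]:
    if len(A)<50:continue
    p,u,e=cylfit(A,.012,A.mean(0),[.88,0,-.48]);t=(A-p)@u
    print("handle",p.round(4),u.round(3),"slope",np.degrees(np.arcsin(u[2])).round(1),"rms",e.round(4),"butt",(p+u*np.percentile(t,99.5)).round(4),"len",np.ptp(t).round(3))
sl=np.radians(36)
for A in W+[np.vstack(W)]:
    if len(A)<50:continue
    def f(x):
        u=np.array([np.cos(x[2])*np.cos(sl),np.sin(x[2])*np.cos(sl),np.sin(sl)])
        r=np.linalg.norm(np.cross(A-np.array([x[0],x[1],.094]),u),axis=1)
        return np.where(r<.025,r-.023,r-.027)
    s=least_squares(f,[.58,.144,3.138],loss="soft_l1",f_scale=.002)
    print("pipe",s.x.round(4),np.sqrt(np.mean(f(s.x)**2)).round(4))
E
python3 m3.py
```

```text
t 13.75 grasp [0.3999 0.1444 0.2442] yaw 3.139 w 0.028 F [ 1.2  0.4 -1.4] q6 -2.39 -> shift [-0.0001 -0.     -0.0008] turn 0.1
scene 0.7 1005 1184
side 0.76 0 991
handle [0.471  0.145  0.1858] [ 0.832 -0.003 -0.554] slope -33.7 rms 0.001 butt [0.5271 0.1448 0.1485] len 0.137
handle [0.471  0.145  0.1858] [ 0.832 -0.003 -0.554] slope -33.7 rms 0.001 butt [0.5271 0.1448 0.1485] len 0.137
pipe [0.5816 0.1447 3.1247] 0.0009
pipe [0.5815 0.1439 3.1303] 0.0006
pipe [0.5816 0.144  3.1328] 0.0008
```

View pics/scene7.png

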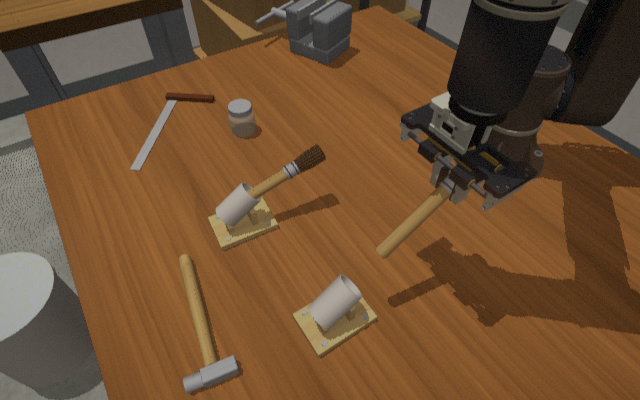

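Slope is 33.7° and the butt is at (.527,.145,.149). The pipe fit is good to 1 mm, with the mouth at (.5816,.144). In the picture the handle points at the pipe mouth (350,285). I'll insert along the pipe axis.

Request:
play_rows([
  [[-0.015,0,0.018,0],[-0.034,0,0.04,0],[-0.034,0,0.04,0]],
])

```text
t: 14.32
eef_pos: [0.4342, 0.1453, 0.3606]
ee_rot: [-3.139, -0.003, 3.139]
force: [-0.8, -0.5, -1.4]
width: 0.0279
```

Request:
play_rows([
  [[-0.016,0,0.012,0],[-0.032,0,0.023,0],[-0.048,-0.0005,0.035,0],[-0.064,-0.0005,0.0465,0],[-0.064,-0.0005,0.0465,0]],
])

```text
t: 14.95
eef_pos: [0.4982, 0.1443, 0.3153]
ee_rot: [-3.14, -0.001, 3.139]
force: [-0.9, 0.3, -1.4]
width: 0.0281
```

```bash
sed -i 's/go(\[.42.*/go([.513,.144,.147],3.138)/' m2.py; python3 m2.py 8
```

```text
t 14.95 grasp [0.498  0.1441 0.1563] yaw 3.139 w 0.0281 F [-0.9  0.3 -1.4] q6 -2.23 -> shift [-0.015  -0.0001  0.0092] turn 0.1
scene 0.81 695 ends [0.456 0.152 0.19 ] [0.587 0.149 0.097] dir [ 0.822 -0.008 -0.569] slope -34.7
side 0.42 2 ends [0.423 0.132 0.192] [0.42  0.136 0.189] dir [-0.498  0.7   -0.512] slope -30.8
```

View pics/scene8.png

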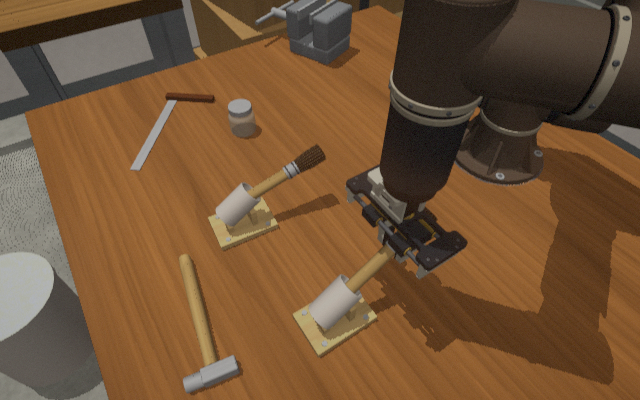

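The handle is about 54 mm into the pipe with no contact force. Now the last stretch.

Request:
play_rows([
  [[-0.008,0,0.006,0],[-0.0165,0,0.012,0],[-0.0165,0,0.012,0]],
], newtons=20)

```text
t: 15.52
eef_pos: [0.5142, 0.1438, 0.3033]
ee_rot: [-3.141, -0.002, 3.139]
force: [-3.6, 0.3, 1.1]
width: 0.0283
```

```bash
python3 m2.py 9
```

```text
t 15.53 grasp [0.5139 0.1437 0.1443] yaw 3.139 w 0.0283 F [-3.6  0.3  1.1] q6 -2.21 -> shift [ 0.0009  0.0003 -0.0027] turn 0.0
scene 0.7 478 ends [0.455 0.152 0.191] [0.587 0.149 0.097] dir [ 0.82  -0.017 -0.572] slope -34.9
side 0.89 1036 ends [0.485 0.148 0.164] [0.435 0.14  0.175] dir [-0.952 -0.141  0.272] slope 15.8
```

A force of about 4 N against the push: the butt is at the floor. Release and lift straight off.

Request:
play_rows([
  [[0,0,0,0],[0,0,0,0],[0,0,0,0],[0,0,0,0],[0,0,0,0]],
], grip=0)

```text
t: 16.35
eef_pos: [0.5141, 0.1441, 0.3042]
ee_rot: [3.142, 0.0, 3.139]
force: [-0.6, -0.4, -0.0]
width: 0.0726
```

Request:
play_rows([
  [[0,0,0,0],[0,0,0,0],[0,0,-0.03,0],[0,0,-0.08,0],[0,0,-0.13,0]],
])

```text
t: 16.98
eef_pos: [0.514, 0.1439, 0.4355]
ee_rot: [-3.141, -0.0, 3.139]
force: [1.2, 0.0, -0.3]
width: 0.0877
```

Request:
play_rows([
  [[-0.03,-0.06,-0.02,0],[-0.03,0.1,-0.02,0],[-0.03,0.15,-0.02,0],[-0.03,0.22,-0.02,0],[-0.03,0.22,-0.02,0]],
])

```text
t: 17.6
eef_pos: [0.5443, 0.3419, 0.4542]
ee_rot: [3.141, 0.0, 3.139]
force: [1.7, -0.3, -0.1]
width: 0.0876
```

```bash
cat > m4.py <<'E'
from h import *
go([.513,.144,.147],3.138)
H=[]
for c in("scene","side"):
    im,d,P=grab(c);cv2.imwrite(f"pics/{c}10.png",im[:,:,::-1]);hsv=cv2.cvtColor(im,cv2.COLOR_RGB2HSV)
    print(c,"spare",[(np.round(r["xyz"],3).tolist(),round(r["score"],2)) for r in finder.find_in(c,"spare_mid")[:2]])
    m,sc=mask(c,"brush_mid");m=(cv2.erode(m.astype(np.uint8),np.ones((3,3)))>0)&(d>0)
    A=P[m];print(c,round(sc,2),m.sum(),A.min(0).round(3),A.max(0).round(3))
    m&=(hsv[...,1]>90)&(hsv[...,2]>110);H.append(P[m])
    A=P[m]
    if len(A)<60: continue
    p,u,e=cylfit(A,.012,A.mean(0),[.88,0,-.48]);t=(A-p)@u
    print("handle",p.round(4),"slope",np.degrees(np.arcsin(u[2])).round(1),"rms",e.round(4),"ends",(p+u*np.percentile(t,.5)).round(4),(p+u*np.percentile(t,99.5)).round(4),"u",u.round(3))
E
python3 m4.py
```

```text
t 17.6 grasp [0.5444 0.342  0.2952] yaw 3.139 w 0.0876 F [ 1.7 -0.3 -0.1] q6 -2.44 -> shift [ 0.0309 -0.1981  0.1482] turn 0.0
scene spare [([0.533, -0.126, 0.118], 0.81), ([0.497, 0.148, 0.119], 0.58)]
scene 0.6 1389 [0.426 0.131 0.088] [0.588 0.248 0.365]
handle [0.5409 0.1449 0.0949] slope -16.9 rms 0.0011 ends [0.5034 0.1456 0.1063] [0.5836 0.1442 0.082 ] u [ 0.957 -0.016 -0.29 ]
side spare [([0.519, -0.126, 0.124], 0.8)]
side 0.94 2312 [0.41  0.13  0.082] [0.607 0.166 0.154]
handle [0.5458 0.1443 0.0947] slope -17.2 rms 0.0008 ends [0.4153 0.1451 0.1351] [0.6    0.144  0.0779] u [ 0.955 -0.006 -0.296]
```

View pics/side10.png

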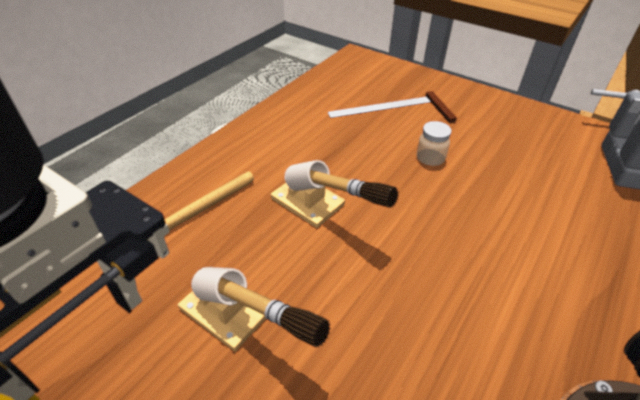

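The side view shows the brush bristles-out, from its pipe at (220,285) to the bristles at (305,325), and the spare unchanged at (340,185). From the bristle tip at x≈0.413 I get the butt about 15 mm from the pipe floor and the mid-point about 55 mm from the mouth. One stillness check, then I hand in.

```bash
python3 - <<'E'
from h import *
from station import job_done
import time
r=[]
for i in range(2):
    im,d,P=grab("side");m,sc=mask("side","brush_mid");m=(cv2.erode(m.astype(np.uint8),np.ones((3,3)))>0)&(d>0)
    A=P[m];r.append(im.astype(int))
    print(sc,m.sum(),np.percentile(A,[.5,99.5],axis=0).round(4).tolist())
    for _ in range(4): cams.grab_frame("side")
D=np.abs(r[0]-r[1])[150:360,170:340].max(-1);print("diff",D.max(),D.mean())
E
```

```text
0.69 2233 [[0.4114, 0.1344, 0.0852], [0.6009, 0.1648, 0.1517]]
0.63 2345 [[0.4114, 0.1353, 0.0836], [0.6022, 0.1648, 0.1519]]
diff 35 3.8250420168067225
```

```bash
python3 -c "
from station import job_done,arm
print(arm.get_state()['t'],job_done())"
```

```text
the job is handed in; nothing more can be done
18.5 None
```

The brush is back in its own pipe, handle first with the bristles sticking out, and I handed the job in at 18.5 s; no verdict was reported. I pulled it out, laid it flat and regrasped it at the ferrule. A light-grip lift tipped the butt down, then I turned it 180°, pushed it in until it met about 4 N, released it and moved the arm clear.

| Check | Result | Limit |
|---|---|---|
| Butt to pipe floor | about 15 mm | 32 mm |
| Mid-point to mouth | about 55 mm | 85 mm |
| Spare brush | same position within about 2 mm in both cameras | 30 mm |

- **How the distances were found:** the butt and mid-point figures are worked out from the visible bristle tip and the handle axis, since the butt is hidden in the pipe. The brush now sags at about 17°, inside the pipe's play.
- **Stillness:** the bristle tip position did not change between two frames. The pixel difference between them (mean 3.8, maximum 35) looked like image noise.
- **Disagreements:** in some views the arm partly hid the brush. One scene mask took in some of the gripper, and the side camera missed the brush or returned almost nothing in several views. I did not use those readings.

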